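# Lay out the sampling set: bottle tray and stacked slide boxes

## Task

Lay out the set for the next sampling run. Stack the shallow blue slide box on the deep one so that its base locks over the lugs of the lid, and lay the spool of sealing tape flat in the middle of the shallow box's lid. In the three wells of the grey tray stand the tall amber bottle in the end well nearest the slide boxes, the short bottle in the middle well next to it, and the grease jar in the other end well; keep both bottles upright throughout.

Things in the scene. Friction and masses are not known exactly. Their poses are not given: they have to be found in the camera images.
- tray: Flat grey plastic tray fixed in the rear row, left or right of the deep slide box: 84 (its x) x 275 (its y) x 10 mm high, yaw within 0.2 rad. Origin: centre of its underside; x away from the robot, y along the row of wells to the robot's left, z up. Three equal round wells 66 mm across at y = -90, 0, +90 mm (x = 0), 6 mm deep: floor 4 mm above the origin.
- box_deep: Deep blue closed plastic slide box, fixed in the rear row beside the tray: 98 (its x) x 58 (its y) x 48 mm high to the lid's surface. On the lid four lugs: tapered studs 10 mm across at the foot, 7 at the top, 5 mm high, at x = +-38, y = +-18 mm. Black latch on one short side (-x), dark seam. Origin: centre of its underside, z up.
- box_shallow: Shallow blue closed slide box, loose, in the front row: plan, lid and lugs as the deep box, but 34 mm high without lugs. Underside recess 90 x 50 mm, 5.5 mm deep, fits over the lugs below (86 x 46 mm over all) either way round; home, its origin is 48 mm above the deep box's. Grip across the 58 mm (its y), smooth long sides. 140 g. Origin: centre of underside, z up.
- bottle_tall: Tall amber glass bottle with white screw cap, loose, upright, in the front row: body 52 mm across up to 101 mm, cap 33 mm across, 116 mm high, 0.1 kg. Origin: centre of its underside, z up.
- bottle_short: Short clear glass bottle with red screw cap, loose, upright, in the front row: body 34 mm across up to 60 mm, cap 22 mm across, 69 mm high, 0.09 kg. Origin: centre of its underside, z up.
- jar: Low white grease jar with blue screw lid, loose, upright, in the front row: 45 mm across, 36 mm high, 0.07 kg. Origin: centre of its underside, z up.
- spool: Spool of white sealing tape with a red top flange, loose, lying flat in the front row: 44 mm across its two 2 mm flanges (at bottom and top), 36 mm across the tape between them, 15 mm high; grip it round the flanges from above. Origin: centre of its underside, z up.
Mind the look-alikes: they are no part of the job. Leave any yellow look-alike of the box_deep alone.

How it is judged (in metres and radians):
At the end, for the whole second after the job is handed in: Shallow box home on the deep one (5 mm sideways, 2 mm high, 0.1 rad); spool flat on its lid, 15 mm from the middle; tall bottle in the well nearest the boxes, short bottle in the middle, jar in the far well, each flat on the floor, 17 mm from centre; all released and at rest (((y of box_deep in the frame of tray above 0 m and x of bottle_tall in the frame of tray between -0.017 and 0.017 m and y of bottle_tall in the frame of tray between 0.073 and 0.107 m and x of jar in the frame of tray between -0.017 and 0.017 m and y of jar in the frame of tray between -0.107 and -0.073 m) or (y of box_deep in the frame of tray below 0 m and x of bottle_tall in the frame of tray between -0.017 and 0.017 m and y of bottle_tall in the frame of tray between -0.107 and -0.073 m and x of jar in the frame of tray between -0.017 and 0.017 m and y of jar in the frame of tray between 0.073 and 0.107 m)) and x of bottle_short in the frame of tray between -0.017 and 0.017 m and y of bottle_short in the frame of tray between -0.017 and 0.017 m and z of bottle_tall in the frame of tray between 0.0015 and 0.0065 m and angle between each of bottle_tall, bottle_short, jar, spool's own z axis and vertical below 0.08 rad and z of bottle_short in the frame of tray between 0.0015 and 0.0065 m and z of jar in the frame of tray between 0.0015 and 0.0065 m and x of box_shallow in the frame of box_deep between -0.005 and 0.005 m and y of box_shallow in the frame of box_deep between -0.005 and 0.005 m and z of box_shallow in the frame of box_deep between 0.046 and 0.05 m and angle between the x axis of box_shallow and the x axis of box_deep, either way round below 0.1 rad and angle between box_shallow's own z axis and vertical below 0.05 rad and x of spool in the frame of box_shallow between -0.015 and 0.015 m and y of spool in the frame of box_shallow between -0.015 and 0.015 m and z of spool in the frame of box_shallow between 0.031 and 0.037 m and linear speed of each of bottle_tall, bottle_short, jar, box_shallow, spool below 0.02 m/s); the robot touches nothing.
It fails at once if a bottle is tipped over (leans more than 40 degrees) (angle between any of bottle_tall, bottle_short's own z axis and vertical above 0.7 rad).
It also fails if it takes over 104 s, if anything falls off the work surface, if the arm or the gripper's body presses on something with over 40 N, if the wrist force passes 120 N, or if a joint passes its speed limit or range.

## Robot

A 6-joint arm with a two-finger parallel gripper is mounted at the origin on a cart in front of the work surface, level with it; the furniture and walls round the work are solid. World frame = base frame: x ahead of the robot, y to its left, z up, the work surface at z = 0. Lengths are in mm, angles in rad, forces in N, time in s.
With the tool pointing down it reaches from about 325 to 900 mm from the base axis. Payload 6.1 kg.
Tool frame: the origin (TCP) lies on the centre line of the jaws, within the pads' length; the fingertips stand 11 mm ahead of it and the grasp point (between the pads) lies 8 mm behind it; x points along the fingers, z is the direction in which the jaws open and shut, and the axes are right-handed (so a half turn about x gives the same grasp; the last joint's range is limited). The gripper opens to 85 mm and grips with 20 to 120 N. Pads are 22 mm wide; open, the fingers measure 114 mm over their backs; the gripper's body (76 mm by 85 mm) begins 54 mm behind the grasp point. The pads swing forward as they close: fully open they stand 13 mm farther back than shut.
Start: joints at [-0.126, 0.22, 1.526, -0, 1.395, -0.126], TCP at [624.993, -0.003, 242.3] pointing down, gripper open.
Joint ranges: [-2.98, 2.98], [-0.91, 2.08], [0.09, 2.57], [-1.24, 4.39], [0.2, 2.65], [-2.68, 2.68]. Speed limits (rad/s): [2.57, 2.57, 3.01, 3.14, 3.14, 3.14].

## Interface

Orientations are given as a rotation vector (axis times angle).
In Python, from workcell import r gives the robot as it stands.
- The arm moves only by the tool servo_tool, never from a script. Its argument "series" is a list of rows, each a list of 3 entries, a list of its own where there are three numbers: the shift along the tool's x, y, z in cm, then the turn, a rotation vector about the tool's x, y, z in degrees, then the closure, from 0 (fully open) to 1 (shut). In form: [[[tx, ty, tz], [ax, ay, az], fingers], ...]. A call has 1 to 20 rows; each row shifts and turns the commanded pose from where the row before left it, along the tool's axes as they then stand; what a row does not reach is not made up. A row lasts 1/12 s, in which the tool goes at most 41.7 mm and 7.16 degrees, less where a joint would pass 70% of its speed; a pose out of reach is approached as far as the arm can. A call with a gripper value outside its range is refused whole. The fingers move at their own pace and stop on an object; the grip force is fixed at half the most. Time passes only in rows, so rows that do not move let the fingers close. It gives the time, the measured TCP pose, the force and the opening at its end, in the units of the state.
- r.get_state(): the state, without advancing time (a new reading comes with each control period).
- r.capture(name): name is "scene" or "side" or "wrist"; returns a dict with "color" (420x560x3 uint8, blue, green, red), "intrinsics" (3x3 intrinsics, pixels), "view" (4x4, takes a point from world to camera coordinates). Camera axes: x right, y down, z forward; pixel columns grow to the right and rows downward; lengths in mm; the calibration is good to about 2 mm. A picture is of the moment at which its call begins. There is no depth.
- r.job_done(): hands the job in, once; it reports no verdict.
Trained networks look in a picture, given as the dict that the camera call returned (one of the last four; its "shot" number tells which), for a name from the list of things; names that differ only in an ending like _2 or _b are one class to them, and where a whole thing is asked for, a point or a joint stands for the part that bears it (a point fixed in the world has none). Each returns a list of dicts, best first, with "score" (0 to 1); they miss things now and then, are a little off and sometimes report something else, mostly with a low value. They report only what shows in the picture. A call takes as long as a camera call. They do not tell look-alikes from the thing itself.
- r.regions_of(picture, thing): "mask" (420x560 bool, what is visible of it) and "box" ([left, top, width, height] in pixels, round what is visible of it).
- r.pinpoint(picture, thing): "at" ([row, column] in pixels: a listed point, or the origin of a listed thing).
The state is a dict: "time": time; "q": joint angles; "joint_velocities": joint speeds; "joint_torque": joint torques, N m; "tool_pos": TCP position; "eef_rot": TCP orientation; "contact_force": force on the tool from outside, world axes, zero at the start; "ft_torque": the same for the moment, N m; "width": finger opening in mm.
Only numpy, scipy, OpenCV 4.12 (cv2) and the standard library are available. Lean on these libraries where they do the work, as an engineer would, in place of code of your own. Each camera call takes 0.05 s, during which the arm holds its last target.

## Working session

There is one attempt and no reset: what is moved stays moved. The work goes in short steps, Python scripts to look and compute and a tool call to move; the robot and the scene stay as the last step left them, time stands still between calls to the robot, and variables do not carry over. Pictures are saved under pics/ and viewed, and the job is handed in when it is done.

Besides the shell and the picture viewer there is one more tool, called as name(argument=value, ...), one argument or row to a line, values as JSON. servo_tool: Moves the arm, as the interface text tells. Its arguments: {"type":"object","properties":{"series":{"type":"array","items":{"type":"array"}}},"required":["series"]}

```bash
ls; mkdir -p pics
cat > h.py <<'E'
import numpy as np, cv2, pickle
from workcell import r
def cap(n,fn=None):
    p=r.capture(n)
    if fn: cv2.imwrite('pics/'+fn+'.png',p['color'])
    return p
def ray(p,row,col):
    V=np.array(p['view']);K=np.array(p['intrinsics'])
    d=np.linalg.inv(K)@np.array([col,row,1.]);R=V[:3,:3];o=-R.T@V[:3,3]
    return o,R.T@d
def onz(p,row,col,z):
    o,d=ray(p,row,col);return o+d*(z-o[2])/d[2]
def proj(p,P):
    P=np.atleast_2d(P);V=np.array(p['view']);c=P@V[:3,:3].T+V[:3,3];u=c@np.array(p['intrinsics']).T
    return u[:,:2]/u[:,2:]
E
python3 - <<'E'
from h import *
np.set_printoptions(suppress=True,precision=1)
s=r.get_state();print(s)
for n in ['scene','side','wrist']:
    p=cap(n,n+'0')
    print(n,np.array(p['intrinsics']).tolist(),-np.array(p['view'])[:3,:3].T@np.array(p['view'])[:3,3])
    for t in ['tray','box_deep','box_shallow','bottle_tall','bottle_short','jar','spool']:
        print(t,[(np.round(d['at'],1).tolist(),round(d['score'],2),onz(p,*d['at'],0)[:2].round(1).tolist()) for d in r.pinpoint(p,t)], [(d['box'],round(d['score'],2)) for d in r.regions_of(p,t)])
E
```

```text
pics
{'time': 0.0, 'q': array([-0.1,  0.2,  1.5, -0. ,  1.4, -0.1]), 'joint_velocities': array([-0., -0., -0., -0.,  0., -0.]), 'joint_torque': array([ -0. , -49.7, -38.9,  -0. ,   0. ,   0. ]), 'tool_pos': array([624.4,   0.1, 241.2]), 'eef_rot': array([0. , 1.6, 0. ]), 'contact_force': array([ 0.1, -0.2, -0.2]), 'ft_torque': array([-0.,  0.,  0.]), 'width': 85.42707183986381}
scene [[409.98816721684307, 0.0, 275.1500918228896], [0.0, 409.98816721684307, 207.94582764221647], [0.0, 0.0, 1.0]] [148.  459.2 639.2]
tray [([172.3, 284.6], 0.55, [620.2, -158.1])] [([233.1, 138.1, 97.4, 70.6], 0.62)]
box_deep [([246.9, 198.1], 0.97, [605.2, 140.4]), ([282.5, 136.3], 0.9, [628.9, 274.0])] [([167.4, 213.9, 59.5, 52.9], 0.71), ([207.3, 307.8, 26.6, 35.5], 0.7), ([97.8, 247.4, 69.5, 54.4], 0.57)]
box_shallow [([182.9, 372.7], 0.96, [435.6, -263.9])] [([355.0, 160.1, 47.5, 41.8], 0.77)]
bottle_tall [([217.2, 348.9], 0.81, [417.2, -129.6])] [([334.4, 174.7, 26.3, 49.6], 0.81)]
bottle_short [([334.0, 218.5], 0.57, [436.8, 249.2])] [([207.8, 308.8, 24.0, 36.9], 0.55), ([289.3, 229.1, 22.2, 27.3], 
[... 1096 characters left out ...]

wrist [[291.9474805667637, 0.0, 279.38954778683416], [0.0, 291.9474805667637, 209.05849940631091], [0.0, 0.0, 1.0]] [624.4  76.8 373.7]
tray [([284.9, 279.5], 0.78, [624.7, -155.2])] [([239.8, 193.1, 68.4, 162.7], 0.9)]
box_deep [([60.2, 263.9], 0.55, [606.4, 141.0])] [([209.0, 12.3, 106.2, 83.8], 0.66)]
box_shallow [] [([117.3, 333.5, 66.2, 49.9], 0.62)]
bottle_tall [([268.1, 133.2], 0.88, [415.4, -127.9])] [([71.6, 254.4, 82.1, 72.9], 0.79)]
bottle_short [([285.5, 278.8], 0.73, [623.7, -156.2])] [([208.1, 13.6, 106.6, 82.8], 0.44)]
jar [([174.6, 143.3], 0.86, [448.5, 7.2])] [([113.3, 159.4, 46.4, 37.4], 0.9)]
spool [([60.9, 124.8], 0.72, [445.4, 140.2])] [([97.4, 33.5, 42.3, 46.7], 0.91)]
```

Run:
```python
import cv2
a=cv2.imread('pics/scene0.png')[120:380,60:460];cv2.imwrite('pics/scene0c.png',cv2.resize(a,None,fx=2,fy=2,interpolation=2)[:, :800])
```

```text
(no output)
```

View pics/scene0c.png

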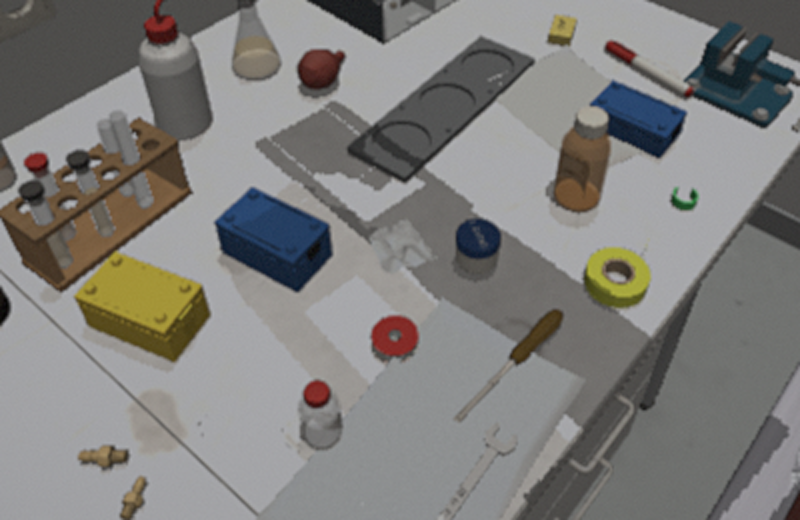

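View pics/wrist0.png

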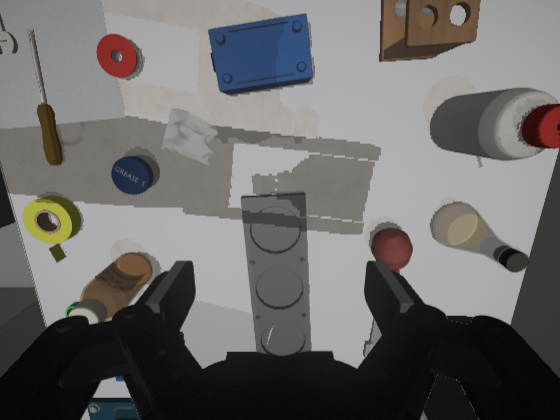

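View pics/side0.png

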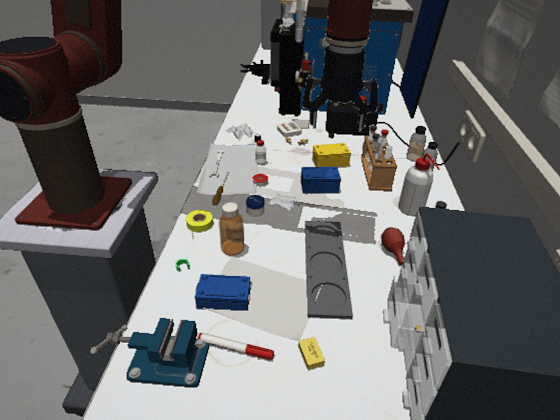

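The pictures show two blue boxes: one at scene (247,198), with lugs, seam and a visible latch, and a lower one at (183,373). The yellow look-alike is at (282,136). The real spool is red-topped at (292,260); the yellow ring at (257,369) is a decoy. The tall bottle is at (217,349), the jar at (247,301), the short bottle with red cap at (334,218), and the tray has its three wells at about (172,284). The tall and short bottles are the only ones matching their descriptions. Next I'll do silhouette fits.

```bash
cat > fit.py <<'E'
from h import *
from scipy.optimize import minimize
def cyl(rh):
    a=np.linspace(0,2*np.pi,40,endpoint=False)
    return [np.vstack([np.c_[R*np.cos(a),R*np.sin(a),0*a+z] for z in (z0,z1)]) for R,z0,z1 in rh]
def boxp(lx,ly,h,lugs=True):
    P=[np.array([[sx*lx/2,sy*ly/2,z] for sx in(-1,1) for sy in(-1,1) for z in(0,h)])]
    if lugs:
        for sx in(-1,1):
            for sy in (-1,1):
                P+= [cyl([(4.2,h,h+5)])[0]+[38*sx,18*sy,0]]
    return P
M={'bottle_tall':cyl([(26,0,90),(22,90,101),(16.5,100,116)]),'bottle_short':cyl([(17,0,55),(11,55,69)]),
'jar':cyl([(22.5,0,36)]),'spool':cyl([(22,0,15)]),'box_shallow':boxp(98,58,34),'box_deep':boxp(98,58,48),'tray':boxp(84,275,10,False)}
def render(p,parts,x,y,yaw,S=3,z=0):
    c,s=np.cos(yaw),np.sin(yaw);R=np.array([[c,-s,0],[s,c,0],[0,0,1]])
    im=np.zeros((420*S,560*S),np.uint8)
    for P in parts:
        u=(proj(p,P@R.T+[x,y,z])+0.5)*S-0.5
        cv2.fillConvexPoly(im,cv2.convexHull(np.round(u*16).astype(np.int32)),1,shift=4)
    return im
def outline(p,img,parts,x,y,yaw,S=1,z=0):
    im=render(p,parts,x,y,yaw,S,z);cs,_=cv2.findContours(im,0,2);cv2.drawContours(img,cs,-1,(0,255,0),1)
def fit(views,parts,x0,z=0,S=3):
    ms=[cv2.resize(m.astype(np.uint8),None,fx=S,fy=S,interpolation=cv2.INTER_LINEAR) for _,m in views]
    def f(v):
        t=0
        for (p,_),m in zip(views,ms):
            q=render(p,parts,v[0],v[1],v[2]*.01 if len(v)>2 else 0,S,z)
            t+=1-(q&m).sum()/max(1,(q|m).sum())
        return t/len(ms)
    n=len(x0);best=None
    x=np.array(x0,float)
    if n>2:x[2]*=100
    for sc in (8,4):
        r_=minimize(f,x,method='Nelder-Mead',options=dict(initial_simplex=np.vstack([x]+[x+sc*e for e in np.eye(n)]),xatol=.1,fatol=1e-4));x=r_.x
    if n>2:x=x.copy();x[2]/=100
    return x,r_.fun
E
python3 - <<'E'
from fit import *
np.set_printoptions(suppress=True,precision=3)
V={n:cap(n) for n in ('scene','side','wrist')}
pickle.dump(V,open('v0.pkl','wb'))
def blue(im,vmin=30):
    h=cv2.cvtColor(im,cv2.COLOR_BGR2HSV);return ((h[...,0]>100)&(h[...,0]<125)&(h[...,1]>110)&(h[...,2]>vmin)).astype(np.uint8)
def comp(m,p,pt):
    m=cv2.morphologyEx(m,cv2.MORPH_CLOSE,np.ones((5,5)))
    n,l,st,c=cv2.connectedComponentsWithStats(m)
    u=proj(p,pt)[0].astype(int)
    k=l[u[1],u[0]];return (l==k) if k else None
out={n:V[n]['color'].copy() for n in V}
def go(name,x0,masks,z=0):
    vs=[(V[n],m) for n,m in masks.items() if m is not None]
    for n,m in masks.items():
        if m is not None:
            a,e=fit([(V[n],m)],M[name],x0);print(name,n,a,round(e,3),m.sum())
    a,e=fit(vs,M[name],x0);print(name,'ALL',a,round(e,3))
    for n in V: outline(V[n],out[n],M[name],a[0],a[1],a[2] if len(a)>2 else 0)
go('box_deep',(606,140,.1),{n:comp(blue(V[n]['color']),V[n],[606,140,45]) for n in V})
go('box_shallow',(434,-264,0.),{n:comp(blue(V[n]['color']),V[n],[434,-264,32]) for n in ('scene','side')})
for name,xy in (('bottle_tall',(415,-127)),('bottle_short',(437,249)),('jar',(447,5)),('spool',(443,141))):
    ms={}
    for n in V:
        for d in r.regions_of(V[n],name):
            m=d['mask'];u=proj(V[n],[xy[0],xy[1],20])[0].astype(int)
            if 0<=u[1]<420 and 0<=u[0]<560 and m[u[1],u[0]]: ms[n]=m;break
    go(name,xy,ms)
ms={}
for n in V:
    d=r.regions_of(V[n],'tray')
    if d: ms[n]=d[0]['mask']
go('tray',(624,-157,0.),{k:v for k,v in ms.items() if k!='wrist'})
for n in V: cv2.imwrite('pics/fit_%s.png'%n,out[n])
cv2.imwrite('pics/fit_scene_c.png',cv2.resize(out['scene'][120:380,60:460],None,fx=2,fy=2,interpolation=0))
cv2.imwrite('pics/fit_side_c.png',cv2.resize(out['side'][130:330,180:360],None,fx=3,fy=3,interpolation=0))
E
```

```text
box_deep scene [608.172 139.382   0.064] 0.117 1781
box_deep side [605.825 139.667   0.039] 0.08 959
box_deep wrist [605.506 138.29    0.139] 0.101 6105
box_deep ALL [605.984 140.088   0.075] 0.106
box_shallow scene [ 427.226 -267.855    0.05 ] 0.248 934
box_shallow side [ 427.244 -266.858    0.113] 0.087 1734
box_shallow ALL [ 427.804 -266.84     0.109] 0.166
bottle_tall scene [ 418.565 -128.361] 0.093 1178
bottle_tall side [ 417.456 -125.436] 0.099 1142
bottle_tall wrist [ 422.416 -122.324] 0.179 3257
bottle_tall ALL [ 417.963 -126.72 ] 0.126
bottle_short scene [431.053 248.014] 0.079 665
bottle_short side [428.441 251.464] 0.147 247
bottle_short ALL [429.699 248.844] 0.126
jar scene [450.02   10.855] 0.081 549
jar side [447.289  11.298] 0.099 352
jar wrist [449.48   11.558] 0.073 1521
jar ALL [449.105  11.233] 0.089
spool scene [443.606 142.569] 0.128 448
spool side [442.341 142.68 ] 0.13 171
spool wrist [443.641 142.324] 0.083 1520
spool ALL [443.349 142.339] 0.116
tray scene [ 623.468 -156.29     0.056] 0.025 2844
tray side [ 623.418 -156.559    0.058] 0.027 3966
tray ALL [ 623.345 -156.57     0.057] 0.026
```

View pics/fit_scene_c.png

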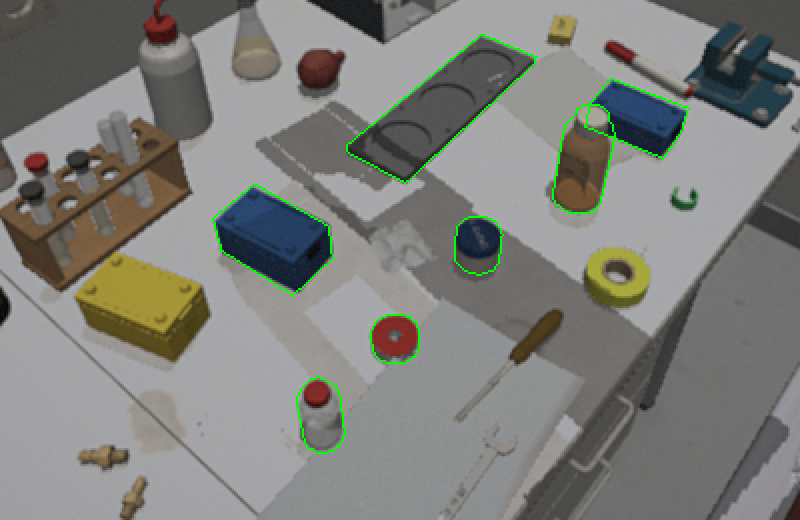

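View pics/fit_side_c.png

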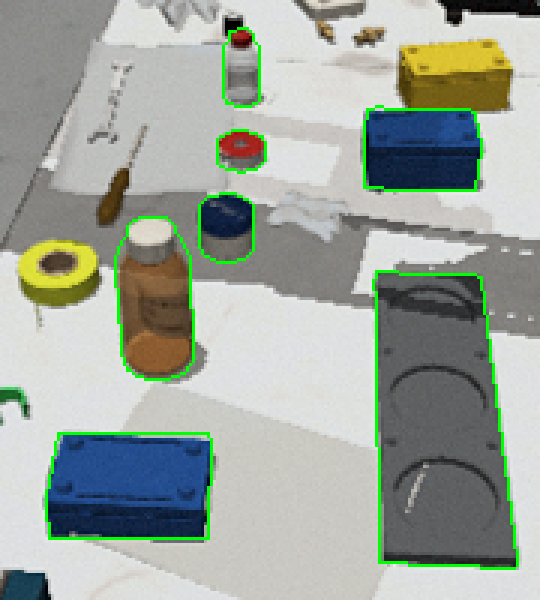

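View pics/fit_wrist.png

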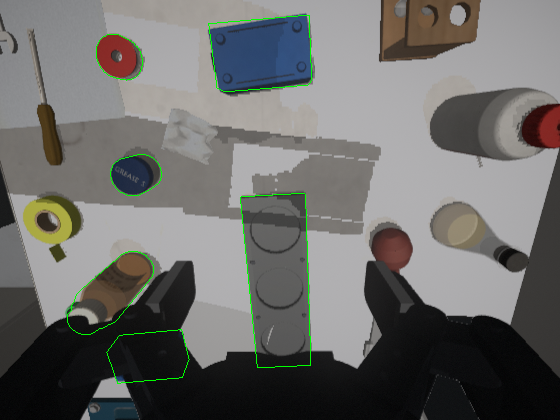

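servo_tool(
  series=[
    [[0.5,-1.59,-2.59],[0,0,0],0],
    [[0.5,-1.59,-2.59],[0,0,0],0],
    [[0.5,-1.59,-2.59],[0,0,0],0],
    [[0.5,-1.59,-2.59],[0,0,0],0],
    [[0.5,-1.59,-2.59],[0,0,0],0],
    [[0.5,-1.59,-2.59],[0,0,0],0],
    [[0.5,-1.59,-2.59],[0,0,0],0],
    [[0.5,-1.57,-2.62],[0,0,0],0],
    [[0,0,0],[0,0,0],0],
    [[0,0,0],[0,0,0],0],
  ],
)

```text
time: 3.98
tool_pos: [416.6, -127.6, 202.3]
eef_rot: [0.002, 1.57, -0.002]
contact_force: [1.5, -0.5, 0.9]
width: 85.0
```

servo_tool(
  series=[
    [[2.5,0,0],[0,0,0],0],
    [[3,0,0],[0,0,0],0],
    [[3,0,0],[0,0,0],0],
    [[2.5,0,0],[0,0,0],0],
    [[1.7,0,0],[0,0,0],0],
    [[1.0,0,0],[0,0,0],0],
    [[0,0,0],[0,0,0],0.3],
    [[0,0,0],[0,0,0],0.5],
    [[0,0,0],[0,0,0],1],
    [[0,0,0],[0,0,0],1],
    [[0,0,0],[0,0,0],1],
    [[0,0,0],[0,0,0],1],
    [[0,0,0],[0,0,0],1],
  ],
)

```text
time: 5.07
tool_pos: [418.9, -127.6, 66.9]
eef_rot: [-0.001, 1.568, -0.001]
contact_force: [0.6, 1.3, 6.4]
width: 50.8
```

servo_tool(
  series=[
    [[-1,0,0],[0,0,0],1],
    [[-2,0,0],[0,0,0],1],
    [[-2,0.2,0.6],[0,0,0],1],
    [[0,0.5,1.5],[0,0,0],1],
    [[0,0.7,2.4],[0,0,0],1],
    [[0,0.8,2.7],[0,0,0],1],
    [[0,0.8,2.7],[0,0,0],1],
    [[0,0.8,2.7],[0,0,0],1],
    [[0,0.8,2.7],[0,0,0],1],
    [[0,0.7,2.4],[0,0,0],1],
    [[0,0.5,1.5],[0,0,0],1],
    [[0,0.2,0.9],[0,0,0],1],
    [[0,0,0],[0,0,0],1],
    [[0,0,0],[0,0,0],1],
    [[0,0,0],[0,0,0],1],
  ],
)

```text
time: 6.32
tool_pos: [617.3, -67.3, 115.1]
eef_rot: [0.0, 1.572, -0.0]
contact_force: [-0.7, 0.8, -1.1]
width: 51.0
```

```bash
cat > chk.py <<'E'
import sys
from fit import *
# usage chk.py out name:x:y:z:yaw ...
def run(fn,items,views=('scene','side'),box=None):
    for n in views:
        p=cap(n);im=p['color'].copy();us=[]
        for it in items:
            a=it.split(':');x,y,z=map(float,a[1:4]);yaw=float(a[4]) if len(a)>4 else 0
            outline(p,im,M[a[0]],x,y,yaw,1,z);us.append(proj(p,[x,y,z+20])[0])
        c=np.mean(us,0);W=int(box or 80)
        x0=int(np.clip(c[0]-W,0,560-2*W));y0=int(np.clip(c[1]-W*.9,0,max(0,420-1.8*W)))
        o=np.hstack([p['color'][y0:y0+int(1.8*W),x0:x0+2*W],im[y0:y0+int(1.8*W),x0:x0+2*W]])
        f=800/o.shape[1]
        cv2.imwrite('pics/%s_%s.png'%(fn,n),cv2.resize(o,None,fx=f,fy=f,interpolation=0))
if __name__=='__main__': run(sys.argv[1],sys.argv[3:],sys.argv[2].split(','))
E
python3 chk.py tb scene,side bottle_tall:618.3:-66.7:50 tray:623.4:-156.5:0:.057; python3 -c "
from h import *
print(r.get_state()['tool_pos'])"
```

```text
[617.47103126 -67.37473666 115.29897961]
```

View pics/tb_scene.png

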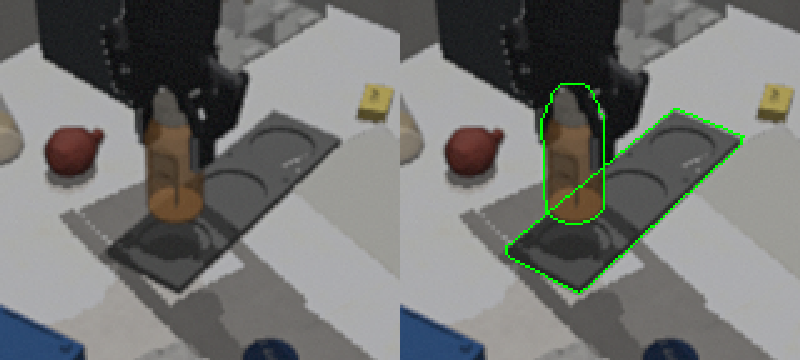

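View pics/tb_side.png

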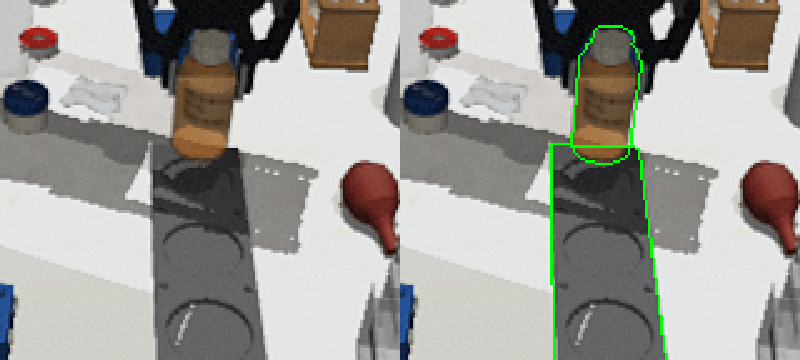

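servo_tool(
  series=[
    [[1.0,0,0],[0,0,0],1],
    [[1.3,0,0],[0,0,0],1],
    [[1.1,0,0],[0,0,0],1],
    [[0.6,0,0],[0,0,0],1],
    [[0.3,0,0],[0,0,0],1],
    [[0.2,0,0],[0,0,0],1],
    [[0,0,0],[0,0,0],1],
    [[0,0,0],[0,0,0],1],
  ],
)

```text
time: 7.08
tool_pos: [617.9, -66.9, 71.0]
eef_rot: [0.0, 1.573, 0.0]
contact_force: [-4.4, 1.8, 8.2]
width: 50.9
```

servo_tool(
  series=[
    [[0,0,0],[0,0,0],0.5],
    [[0,0,0],[0,0,0],0],
    [[0,0,0],[0,0,0],0],
    [[0,0,0],[0,0,0],0],
    [[-1.0,0,0],[0,0,0],0],
    [[-2.5,0,0],[0,0,0],0],
    [[-3.0,0,0],[0,0,0],0],
    [[-3.0,0,0],[0,0,0],0],
    [[-0.5,0.5,-1.1],[0,0,0],0],
    [[0,1,-2.2],[0,0,0],0],
    [[0,1.2,-2.6],[0,0,0],0],
    [[0,1.2,-2.6],[0,0,0],0],
    [[0,1.2,-2.6],[0,0,0],0],
    [[0,1.2,-2.6],[0,0,0],0],
    [[0,1.0,-2.2],[0,0,0],0],
    [[0,0.5,-1.0],[0,0,0],0],
    [[0,0,0],[0,0,0],0],
  ],
)

```text
time: 8.5
tool_pos: [447.7, 12.0, 170.6]
eef_rot: [-0.001, 1.571, 0.001]
contact_force: [0.6, 0.7, -0.2]
width: 85.4
```

Run:
```python
from fit import *
p=cap('scene');q=cap('side');w=cap('wrist')
for n,v in (('scene',p),('side',q),('wrist',w)):
    im=v['color'].copy()
    outline(v,im,M['bottle_tall'],618.3,-66.7,0,1,4);outline(v,im,M['jar'],449.2,11,0)
    cv2.imwrite('pics/b_%s.png'%n,im)
o=np.hstack([cv2.resize(cv2.imread('pics/b_scene.png')[110:270,230:390],(400,400),interpolation=0),cv2.resize(cv2.imread('pics/b_side.png')[120:280,220:380],(400,400),interpolation=0)])
cv2.imwrite('pics/b_2.png',o)
```

```text
(no output)
```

View pics/b_2.png

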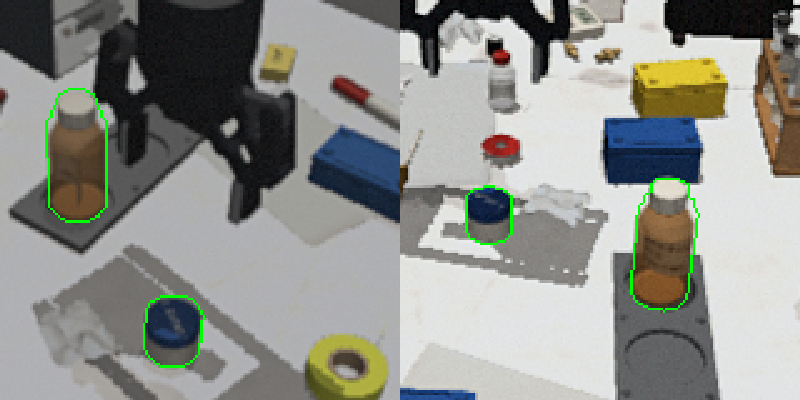

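View pics/b_wrist.png

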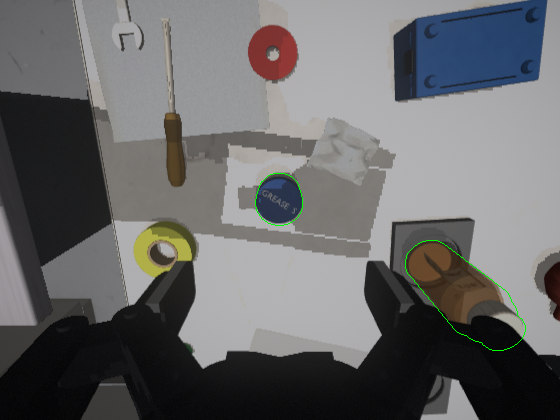

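The tall bottle stands upright inside the outline of its well. The jar's outline is centred at wrist pixel (197,278), so I'm descending on the jar.

servo_tool(
  series=[
    [[2.0,0,0],[0,0,0],0],
    [[3,0,0],[0,0,0],0],
    [[3,0,0],[0,0,0],0],
    [[3,0,0],[0,0,0],0],
    [[2,0,0.1],[0,0,0],0],
    [[1.2,0,0],[0,0,0],0],
    [[0.6,0,0],[0,0,0],0],
    [[0,0,0],[0,0,0],0.4],
    [[0,0,0],[0,0,0],0.6],
    [[0,0,0],[0,0,0],1],
    [[0,0,0],[0,0,0],1],
    [[0,0,0],[0,0,0],1],
    [[0,0,0],[0,0,0],1],
    [[0,0,0],[0,0,0],1],
  ],
)

```text
time: 9.82
tool_pos: [452.2, 10.7, 23.9]
eef_rot: [-0.001, 1.567, -0.0]
contact_force: [-0.5, 0.1, 6.3]
width: 43.8
```

servo_tool(
  series=[
    [[-1,0,0],[0,0,0],1],
    [[-2,0,0],[0,0,0],1],
    [[-2,-0.8,0.1],[0,0,0],1],
    [[-0.5,-1.8,0.5],[0,0,0],1],
    [[0,-2.8,0.8],[0,0,0],1],
    [[0,-3.0,0.8],[0,0,0],1],
    [[0,-3.0,0.8],[0,0,0],1],
    [[0,-3.0,0.8],[0,0,0],1],
    [[0,-3.0,0.8],[0,0,0],1],
    [[0,-3.0,1.2],[0,0,0],1],
    [[0,-2.8,2.0],[0,0,0],1],
    [[0,-1.5,2.5],[0,0,0],1],
    [[0,-0.7,3.0],[0,0,0],1],
    [[0,-0.33,2.5],[0,0,0],1],
    [[0,0,1.3],[0,0,0],1],
    [[0,0,0.69],[0,0,0],1],
    [[0,0,0],[0,0,0],1],
    [[0,0,0],[0,0,0],1],
  ],
)

```text
time: 11.32
tool_pos: [627.7, -245.8, 77.2]
eef_rot: [-0.0, 1.572, 0.001]
contact_force: [0.0, -0.2, -0.1]
width: 43.5
```

```bash
python3 chk.py jr scene,side jar:628.5:-246.3:55 tray:623.4:-156.5:0:.057
```

```text
(no output)
```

View pics/jr_scene.png

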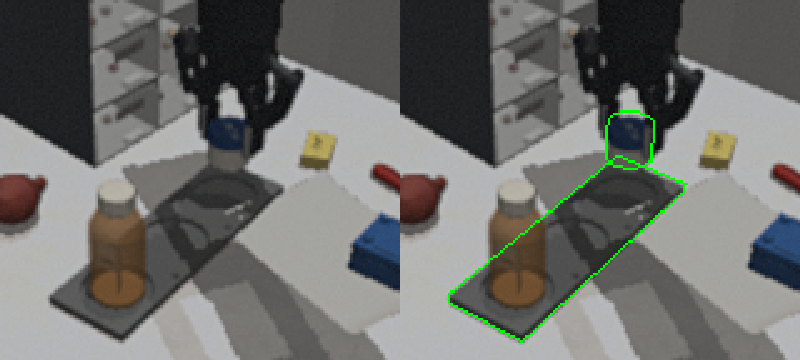

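View pics/jr_side.png

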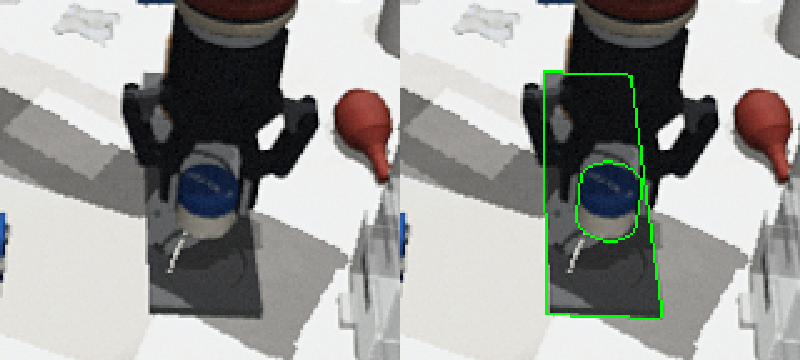

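servo_tool(
  series=[
    [[1.5,0,0],[0,0,0],1],
    [[1.6,0,0],[0,0,0],1],
    [[1.0,0,0],[0,0,0],1],
    [[0.6,0,0],[0,0,0],1],
    [[0.35,0,0],[0,0,0],1],
    [[0,0,0],[0,0,0],1],
    [[0,0,0],[0,0,0],1],
  ],
)

```text
time: 12.0
tool_pos: [628.2, -246.3, 28.0]
eef_rot: [0.0, 1.571, 0.0]
contact_force: [-4.7, 1.9, 7.8]
width: 43.0
```

servo_tool(
  series=[
    [[0,0,0],[0,0,0],0.5],
    [[0,0,0],[0,0,0],0],
    [[0,0,0],[0,0,0],0],
    [[0,0,0],[0,0,0],0],
    [[-1.5,0,0],[0,0,0],0],
    [[-3.0,0,0],[0,0,0],0],
    [[-3.5,0,0],[0,0,0],0],
    [[-3.5,0.5,-0.3],[0,0,0],0],
    [[-2.0,2.0,-1.0],[0,0,0],0],
    [[0,3.5,-1.4],[0,0,0],0],
    [[0,3.7,-1.5],[0,0,0],0],
    [[0,3.7,-1.5],[0,0,0],0],
    [[0,3.7,-1.5],[0,0,0],0],
    [[0,3.7,-1.5],[0,0,0],0],
    [[0,3.7,-1.5],[0,0,0],0],
    [[0,3.7,-1.5],[0,0,0],0],
    [[0,3.7,-1.5],[0,0,0],0],
  ],
)

```text
time: 13.42
tool_pos: [495.7, 74.2, 163.0]
eef_rot: [0.0, 1.569, -0.0]
contact_force: [0.7, 0.6, 0.4]
width: 85.2
```

servo_tool(
  series=[
    [[0,3.5,-1.3],[0,0,0],0],
    [[0,3.5,-1.3],[0,0,0],0],
    [[0,3.5,-1.3],[0,0,0],0],
    [[0,3.3,-1.2],[0,0,0],0],
    [[0,2.5,-1.0],[0,0,0],0],
    [[0,1.33,-0.55],[0,0,0],0],
    [[0,0,0],[0,0,0],0],
    [[0,0,0],[0,0,0],0],
  ],
)

```text
time: 14.08
tool_pos: [429.8, 249.5, 162.7]
eef_rot: [-0.002, 1.57, 0.002]
contact_force: [-0.5, -0.7, 0.0]
width: 85.4
```

Run:
```python
from fit import *
np.set_printoptions(suppress=True,precision=3)
V={n:cap(n) for n in ('scene','side','wrist')}
pickle.dump(V,open('v1.pkl','wb'))
ims=[]
for n,v in V.items():
    im=v['color'].copy()
    outline(v,im,M['bottle_tall'],618.3,-66.7,0,1,4);outline(v,im,M['jar'],628.5,-246.3,0,1,4);outline(v,im,M['bottle_short'],430,248.5,0)
    outline(v,im,M['box_deep'],606,140,0.075);outline(v,im,M['spool'],443.3,142.3,0)
    cv2.imwrite('pics/c_%s.png'%n,im);ims.append(im)
cv2.imwrite('pics/c_2.png',np.hstack([cv2.resize(ims[0][110:270,230:390],(400,400),interpolation=0),cv2.resize(ims[1][150:330,190:370],(400,400),interpolation=0)]))
```

```text
(no output)
```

View pics/c_2.png

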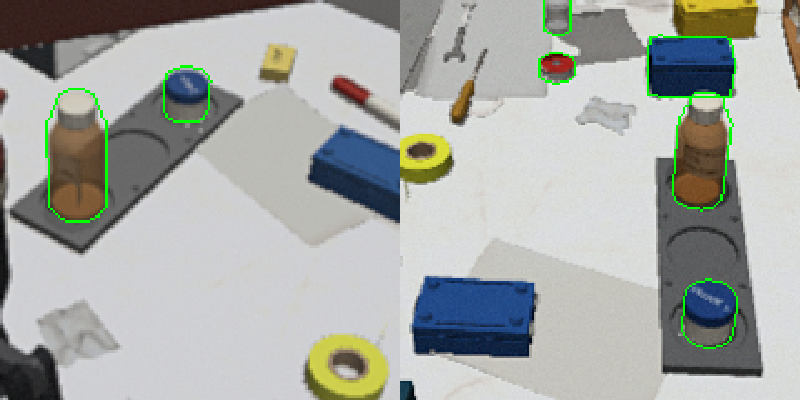

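View pics/c_wrist.png

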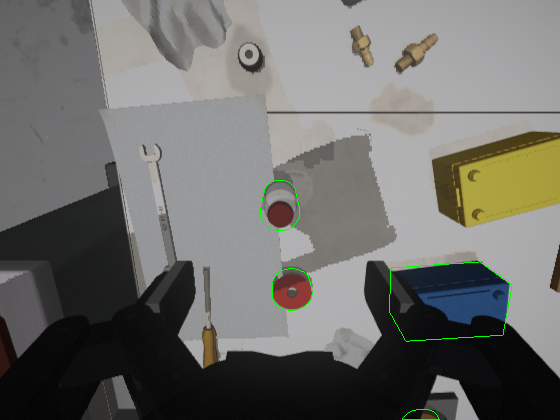

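servo_tool(
  series=[
    [[2.0,0,0],[0,0,0],0],
    [[3,0,0],[0,0,0],0],
    [[3,0,0],[0,0,0],0],
    [[2.8,0,0],[0,0,0],0],
    [[1.5,0,0],[0,0,0],0],
    [[0.7,0,0],[0,0,0],0],
    [[0,0,0],[0,0,0],0.4],
    [[0,0,0],[0,0,0],0.55],
    [[0,0,0],[0,0,0],0.7],
    [[0,0,0],[0,0,0],1],
    [[0,0,0],[0,0,0],1],
    [[0,0,0],[0,0,0],1],
    [[0,0,0],[0,0,0],1],
  ],
)

```text
time: 15.32
tool_pos: [431.4, 249.5, 33.6]
eef_rot: [0.001, 1.568, 0.001]
contact_force: [-0.3, -0.6, 6.8]
width: 32.4
```

servo_tool(
  series=[
    [[-1.5,0,0],[0,0,0],1],
    [[-3.0,0,0],[0,0,0],1],
    [[-2.5,-0.8,0],[0,0,0],1],
    [[0,-2.0,0.2],[0,0,0],1],
    [[0,-3.2,0.4],[0,0,0],1],
    [[0,-3.6,0.4],[0,0,0],1],
    [[0,-3.6,0.4],[0,0,0],1],
    [[0,-3.6,0.4],[0,0,0],1],
    [[0,-3.6,0.4],[0,0,0],1],
    [[0,-3.6,0.4],[0,0,0],1],
    [[0,-3.6,0.4],[0,0,0],1],
    [[0,-3.6,0.4],[0,0,0],1],
    [[0,-3.6,0.4],[0,0,0],1],
    [[0,-3.0,1.5],[0,0,0],1],
    [[0,-1.8,2.3],[0,0,0],1],
    [[0,-0.95,2.8],[0,0,0],1],
    [[0,0,3.2],[0,0,0],1],
    [[0,0,3.0],[0,0,0],1],
    [[0,0,1.8],[0,0,0],1],
    [[0,0,0.94],[0,0,0],1],
  ],
)

```text
time: 16.98
tool_pos: [625.6, -156.6, 102.1]
eef_rot: [-0.001, 1.569, 0.0]
contact_force: [-0.7, 1.4, -0.2]
width: 32.9
```

servo_tool(
  series=[
    [[0,0,0],[0,0,0],1],
    [[0,0,0],[0,0,0],1],
  ],
)

```text
time: 17.15
tool_pos: [623.1, -156.2, 101.6]
eef_rot: [-0.0, 1.572, 0.001]
contact_force: [0.5, 0.3, -0.9]
width: 32.8
```

```bash
python3 chk.py sb scene,side bottle_short:623.4:-156.5:70 tray:623.4:-156.5:0:.057
```

```text
(no output)
```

View pics/sb_scene.png

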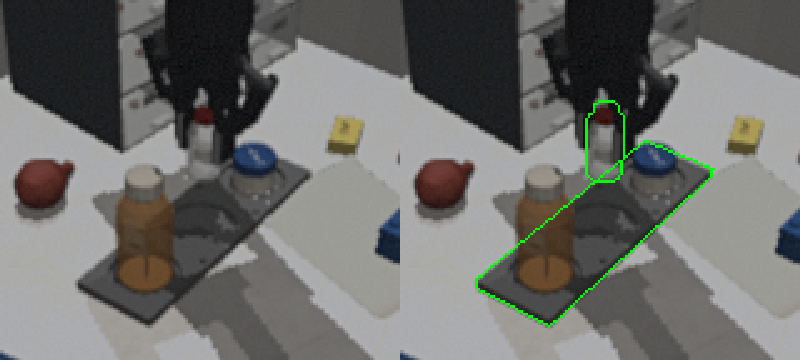

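View pics/sb_side.png

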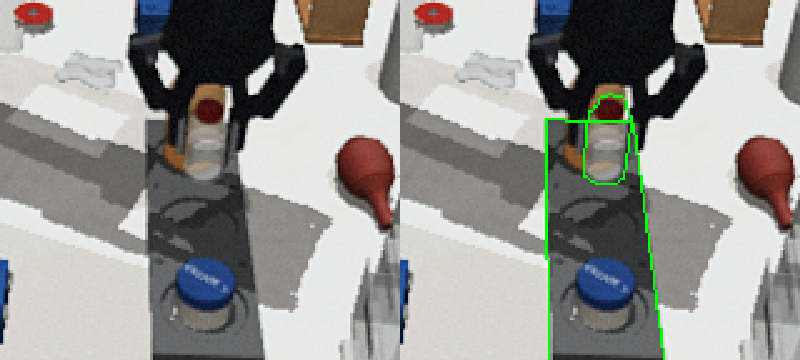

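Aligned to within 1–2 px in both views. Lowering by 65.5 mm.

servo_tool(
  series=[
    [[1.5,0,0],[0,0,0],1],
    [[2.0,0,0],[0,0,0],1],
    [[1.4,0,0],[0,0,0],1],
    [[0.8,0,0],[0,0,0],1],
    [[0.5,0,0],[0,0,0],1],
    [[0.35,0,0],[0,0,0],1],
    [[0,0,0],[0,0,0],1],
    [[0,0,0],[0,0,0],1],
  ],
)

```text
time: 17.92
tool_pos: [623.8, -156.8, 37.7]
eef_rot: [-0.0, 1.57, -0.0]
contact_force: [-3.3, 0.9, 3.8]
width: 32.7
```

servo_tool(
  series=[
    [[0,0,0],[0,0,0],0.6],
    [[0,0,0],[0,0,0],0.3],
    [[0,0,0],[0,0,0],0],
    [[0,0,0],[0,0,0],0],
    [[0,0,0],[0,0,0],0],
    [[-1.5,0,0],[0,0,0],0],
    [[-3.0,0,0],[0,0,0],0],
    [[-3.5,0,0],[0,0,0],0],
    [[-3.5,0,0],[0,0,0],0],
    [[-2.5,-0.3,-0.6],[0,0,0],0],
    [[0,-1.0,-2.0],[0,0,0],0],
    [[0,-1.6,-2.8],[0,0,0],0],
    [[0,-1.6,-2.8],[0,0,0],0],
    [[0,-1.6,-2.8],[0,0,0],0],
    [[0,-1.6,-2.8],[0,0,0],0],
    [[0,-1.6,-2.8],[0,0,0],0],
    [[0,-1.2,-2.0],[0,0,0],0],
    [[0,-0.55,-1.0],[0,0,0],0],
    [[0,0,0],[0,0,0],0],
  ],
)

```text
time: 19.5
tool_pos: [426.0, -268.2, 177.4]
eef_rot: [0.001, 1.57, -0.003]
contact_force: [0.6, -0.2, -0.1]
width: 85.3
```

servo_tool(
  series=[
    [[0,0,0],[7,0,0],0],
    [[0,0,0],[7,0,0],0],
    [[0,0,0],[7,0,0],0],
    [[0,0,0],[7,0,0],0],
    [[0,0,0],[7,0,0],0],
    [[0,0,0],[7,0,0],0],
    [[0,0,0],[7,0,0],0],
    [[0,0,0],[7,0,0],0],
    [[0,0,0],[7,0,0],0],
    [[0,0,0],[7,0,0],0],
    [[0,0,0],[7,0,0],0],
    [[0,0,0],[7,0,0],0],
    [[0,0,0],[0,0,0],0],
    [[0,0,0],[0,0,0],0],
  ],
)

```text
time: 20.67
tool_pos: [428.2, -266.6, 176.7]
eef_rot: [1.129, 1.258, -1.128]
contact_force: [-0.3, -0.8, 0.1]
width: 85.6
```

Run:
```python
from fit import *
V={n:cap(n) for n in ('scene','side','wrist')}
pickle.dump(V,open('v2.pkl','wb'))
print(r.get_state()['tool_pos'],r.get_state()['q'])
ims=[]
for n,v in V.items():
    im=v['color'].copy()
    outline(v,im,M['bottle_tall'],618.3,-66.7,0,1,4);outline(v,im,M['jar'],628.5,-246.3,0,1,4);outline(v,im,M['bottle_short'],623.4,-156.5,0,1,4)
    if n=='wrist': im=v['color'].copy()
    outline(v,im,M['box_shallow'],427.8,-266.8,0.109)
    cv2.imwrite('pics/d_%s.png'%n,im);ims.append(im)
cv2.imwrite('pics/d_2.png',np.hstack([cv2.resize(ims[0][110:270,230:390],(400,400),interpolation=0),cv2.resize(ims[1][150:330,190:370],(400,400),interpolation=0)]))
```

```text
[ 427.70550729 -266.77625659  176.46366531] [-7.14356069e-01 -1.21483522e-02  1.90548464e+00  1.62058588e-04
  1.24805755e+00  7.48587496e-01]
```

View pics/d_2.png

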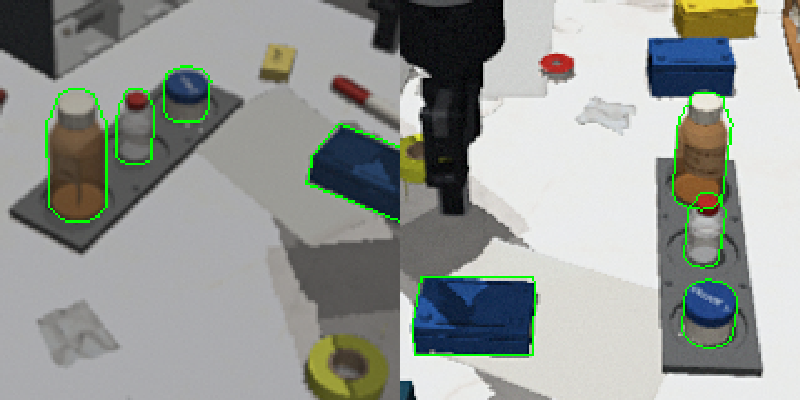

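View pics/d_wrist.png

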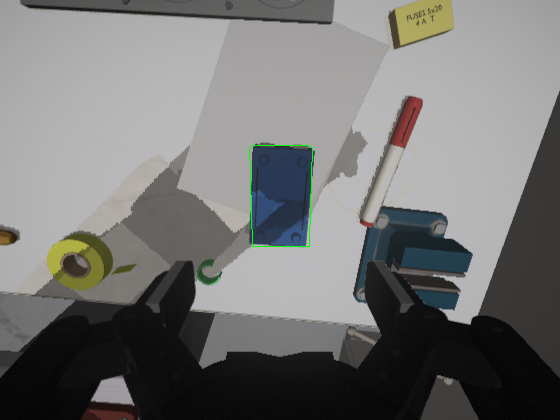

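```bash
cat > bl.py <<'E'
from fit import *
np.set_printoptions(suppress=True,precision=3)
def blue(im,vmin=20):
    h=cv2.cvtColor(im,cv2.COLOR_BGR2HSV);return ((h[...,0]>95)&(h[...,0]<130)&(h[...,1]>90)&(h[...,2]>vmin)).astype(np.uint8)
def comp(m,p,pt):
    m=cv2.morphologyEx(m,cv2.MORPH_OPEN,np.ones((3,3)));m=cv2.morphologyEx(m,cv2.MORPH_CLOSE,np.ones((7,7)))
    n,l,st,c=cv2.connectedComponentsWithStats(m)
    u=proj(p,pt)[0].astype(int)
    k=l[u[1],u[0]];return (l==k)
E
python3 - <<'E'
from bl import *
V=pickle.load(open('v2.pkl','rb'))
ms={'wrist':comp(blue(V['wrist']['color']),V['wrist'],[428,-267,34]),'side':comp(blue(V['side']['color']),V['side'],[428,-267,34])}
for n,m in ms.items(): print(n,m.sum(),fit([(V[n],m)],M['box_shallow'],(428,-267,.1)))
print(fit([(V[n],m) for n,m in ms.items()],M['box_shallow'],(428,-267,.1)))
im=V['wrist']['color'].copy()
a,_=fit([(V['wrist'],ms['wrist'])],M['box_shallow'],(428,-267,.1))
big=cv2.resize(im[120:270,220:340],None,fx=5,fy=5,interpolation=2)
# lug circles projected
c,s=np.cos(a[2]),np.sin(a[2])
for sx in(-1,1):
  for sy in(-1,1):
    u=(proj(V['wrist'],[a[0]+c*38*sx-s*18*sy,a[1]+s*38*sx+c*18*sy,39])[0]-[220,120])*5+2
    cv2.circle(big,tuple(int(t) for t in u),16,(0,255,0),1)
cv2.imwrite('pics/sh.png',big)
E
```

```text
wrist 5628 (array([ 425.385, -266.575,    0.055]), np.float64(0.07563164282299295))
side 1750 (array([ 427.22 , -266.024,    0.092]), np.float64(0.0827999295319749))
(array([ 426.091, -266.079,    0.074]), np.float64(0.08190496938326297))
```

View pics/sh.png

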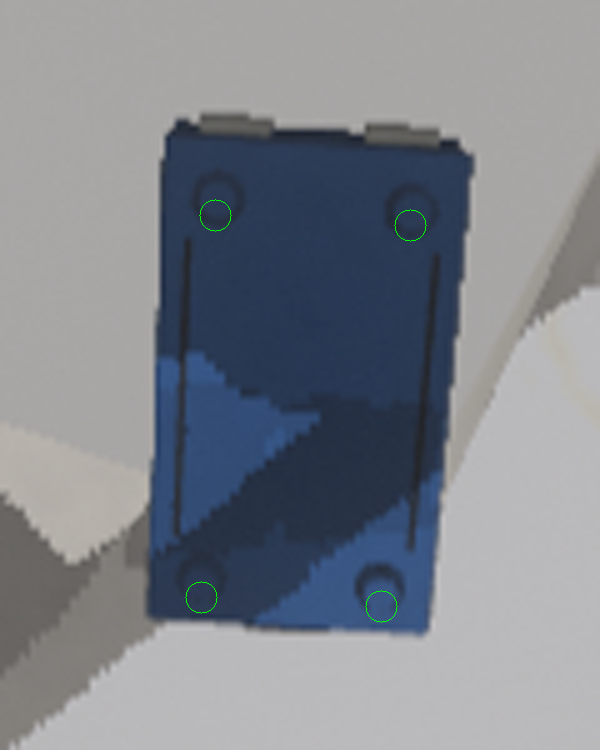

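```bash
cat > lug.py <<'E'
from h import *
from scipy.optimize import least_squares
def lugfit(p,px,H,x0):
    # px in order (+x,+y),(+x,-y),(-x,+y),(-x,-y) as [col,row]
    L=np.array([[38,18],[38,-18],[-38,18],[-38,-18]],float)
    px=np.array(px,float);ok=~np.isnan(px[:,0])
    def f(v):
        c,s=np.cos(v[2]),np.sin(v[2])
        P=np.c_[v[0]+c*L[:,0]-s*L[:,1],v[1]+s*L[:,0]+c*L[:,1],np.full(4,H)]
        return (proj(p,P)-px)[ok].ravel()
    r_=least_squares(f,x0,x_scale=[1,1,.01]);return r_.x,r_.fun
E
python3 - <<'E'
from lug import *
np.set_printoptions(suppress=True,precision=3)
V=pickle.load(open('v2.pkl','rb'))
b=np.array([(218,192),(412,207),(205,572),(380,585)],float)/5-.4+[220,120]
for H in (36,38): print(lugfit(V['wrist'],b,H,[428,-267,.1]))
E
python3 - <<'E'
import pickle,cv2
V=pickle.load(open('v0.pkl','rb'));cv2.imwrite('pics/dp.png',cv2.resize(V['wrist']['color'][0:110,190:330],None,fx=5,fy=5,interpolation=2))
E
```

```text
(array([ 428.981, -266.465,    0.049]), array([ 0.162,  0.209,  0.144, -0.446, -0.58 ,  0.454,  0.25 , -0.161]))
(array([ 429.472, -266.4  ,    0.049]), array([ 0.029, -0.054,  0.309, -0.691, -0.724,  0.752,  0.36 ,  0.149]))
```

View pics/dp.png

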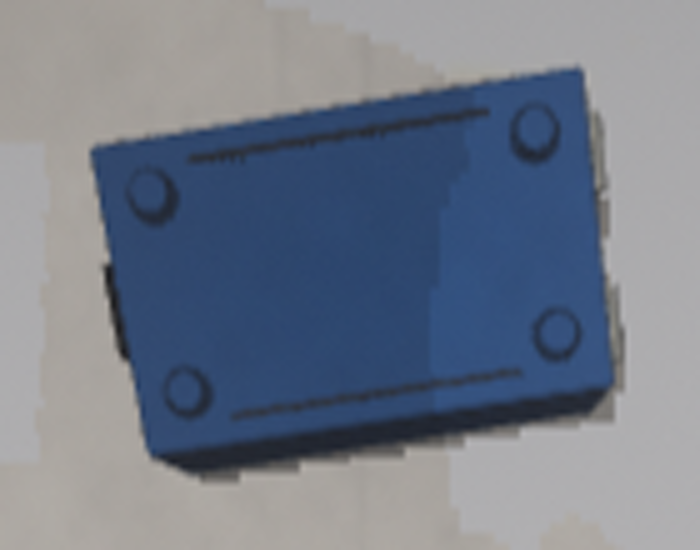

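Run:
```python
from lug import *
np.set_printoptions(suppress=True,precision=3)
V=pickle.load(open('v0.pkl','rb'))
b=np.array([(535,128),(556,332),(150,193),(185,390)],float)/5-.4+[190,0]
for H in (50,53): print(lugfit(V['wrist'],b,H,[606,140,.1]))
```

```text
(array([605.823, 139.638,   0.144]), array([-0.233,  0.272,  0.06 , -0.157,  0.004, -0.113,  0.179, -0.028]))
(array([605.99 , 139.031,   0.144]), array([ 0.105,  0.048,  0.425, -0.001, -0.388, -0.222, -0.137,  0.227]))
```

servo_tool(
  series=[
    [[2.0,0.15,-0.04],[3.2,0,0],0],
    [[3,0,0],[0,0,0],0],
    [[3,0,0],[0,0,0],0],
    [[3,0,0],[0,0,0],0],
    [[2.3,0,0],[0,0,0],0],
    [[1.5,0,0],[0,0,0],0],
    [[0.8,0,0],[0,0,0],0],
    [[0.3,0,0],[0,0,0],0],
    [[0,0,0],[0,0,0],0],
    [[0,0,0],[0,0,0],0.2],
    [[0,0,0],[0,0,0],0.4],
    [[0,0,0],[0,0,0],1],
    [[0,0,0],[0,0,0],1],
    [[0,0,0],[0,0,0],1],
    [[0,0,0],[0,0,0],1],
    [[0,0,0],[0,0,0],1],
  ],
)

```text
time: 22.15
tool_pos: [429.9, -267.4, 19.0]
eef_rot: [1.173, 1.229, -1.172]
contact_force: [-1.6, 1.1, 6.3]
width: 56.4
```

servo_tool(
  series=[
    [[-1.5,0,0],[0,0,0],1],
    [[-3,0,0],[0,0,0],1],
    [[-3,0,0],[0,0,0],1],
    [[-2.5,0.05,-1],[0,0,0],1],
    [[0,0.1,-2.0],[0,0,0],1],
    [[0,0.18,-3.5],[0,0,0],1],
    [[0,0.18,-3.5],[0,0,0],1],
    [[0,0.18,-3.5],[0,0,0],1],
    [[0,0.18,-3.5],[0,0,0],1],
    [[0,0.18,-3.5],[0,0,0],1],
    [[0,0.18,-3.5],[0,0,0],1],
    [[0,0.23,-3.5],[0,0,0],1],
    [[0,1.5,-2.5],[0,0,0],1],
    [[0,2.5,-2.0],[0,0,0],1],
    [[0,3.2,-1.8],[0,0,0],1],
    [[0,3.2,-1.8],[-1.4,0,0],1],
    [[0,3.2,-1.7],[-2,0,0],1],
  ],
)

```text
time: 23.57
tool_pos: [561.5, 115.7, 117.3]
eef_rot: [1.128, 1.259, -1.128]
contact_force: [0.6, -0.8, -2.3]
width: 57.1
```

servo_tool(
  series=[
    [[0,2.5,-1.0],[0,0,0],1],
    [[0,1.5,-0.7],[0,0,0],1],
    [[0,0.78,-0.31],[-2.05,0,0],1],
    [[0,0,0],[0,0,0],1],
    [[0,0,0],[0,0,0],1],
    [[0,0,0],[0,0,0],1],
  ],
)

```text
time: 24.07
tool_pos: [604.9, 139.0, 116.9]
eef_rot: [1.102, 1.274, -1.104]
contact_force: [-1.4, 0.4, -2.0]
width: 56.7
```

Run:
```python
from bl import *
V={n:cap(n) for n in ('scene','side','wrist')}
pickle.dump(V,open('v3.pkl','wb'))
s=r.get_state();print(s['tool_pos'],s['eef_rot'])
from scipy.spatial.transform import Rotation as R
m=R.from_rotvec(s['eef_rot']).as_matrix();print(m)
ims=[]
for n,v in V.items():
    im=v['color'].copy()
    outline(v,im,M['box_shallow'],606,139.3,.144,1,100);outline(v,im,M['box_deep'],606,139.3,.144)
    cv2.imwrite('pics/e_%s.png'%n,im)
    c=proj(v,[606,139,80])[0].astype(int)
    if n!='wrist':
        x0,y0=c-50; ims+=[cv2.resize(a[y0:y0+100,x0:x0+100],(400,400),interpolation=0) for a in (v['color'],im)]
cv2.imwrite('pics/e_1.png',np.hstack(ims[:2]));cv2.imwrite('pics/e_2.png',np.hstack(ims[2:]))
```

```text
[605.185 138.875 117.336] [ 1.103  1.274 -1.103]
[[-0.     0.99   0.143]
 [-0.     0.143 -0.99 ]
 [-1.    -0.     0.   ]]
```

View pics/e_1.png

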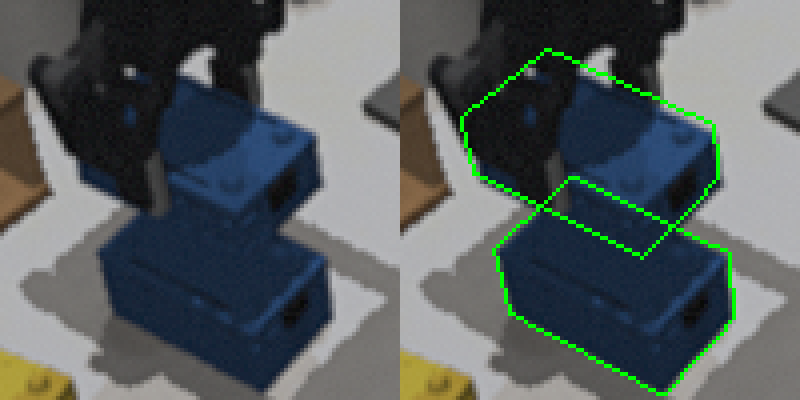

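View pics/e_2.png

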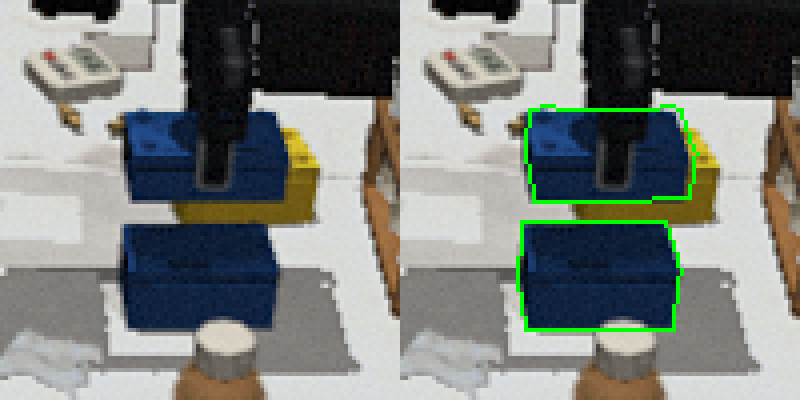

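View pics/e_wrist.png

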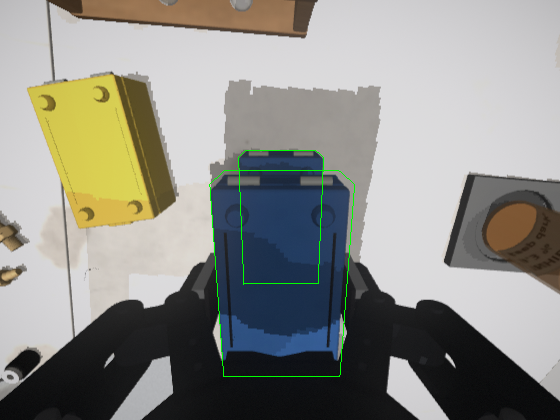

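Run:
```python
from bl import *
V=pickle.load(open('v3.pkl','rb'))
v=V['wrist']
def lugs(x,y,yaw,z):
    c,s=np.cos(yaw),np.sin(yaw);return np.array([[x+c*38*a-s*18*b,y+s*38*a+c*18*b,z] for a,b in((1,1),(1,-1),(-1,1),(-1,-1))])
print(proj(v,lugs(606,139.3,.144,139)))
print(proj(v,lugs(605.2,138.9,.144,137)))
def corners(x,y,yaw,z):
    c,s=np.cos(yaw),np.sin(yaw);return np.array([[x+c*49*a-s*29*b,y+s*49*a+c*29*b,z] for a,b in((1,1),(1,-1),(-1,1),(-1,-1))])
print(proj(v,corners(606,139.3,.144,134)))
print(proj(v,corners(606,139.3,.144,48)))
cv2.imwrite('pics/e_w.png',cv2.resize(v['color'][140:260,200:360],None,fx=5,fy=5,interpolation=2))
```

```text
[[236.265 214.105]
 [327.374 214.018]
 [243.384 367.036]
 [319.62  366.907]]
[[237.75  214.555]
 [327.183 214.469]
 [244.52  365.052]
 [319.579 364.926]]
[[209.3   184.112]
 [354.18  183.994]
 [223.34  376.44 ]
 [339.402 376.238]]
[[238.032 157.046]
 [323.114 156.988]
 [243.357 283.526]
 [317.611 283.431]]
```

View pics/e_w.png

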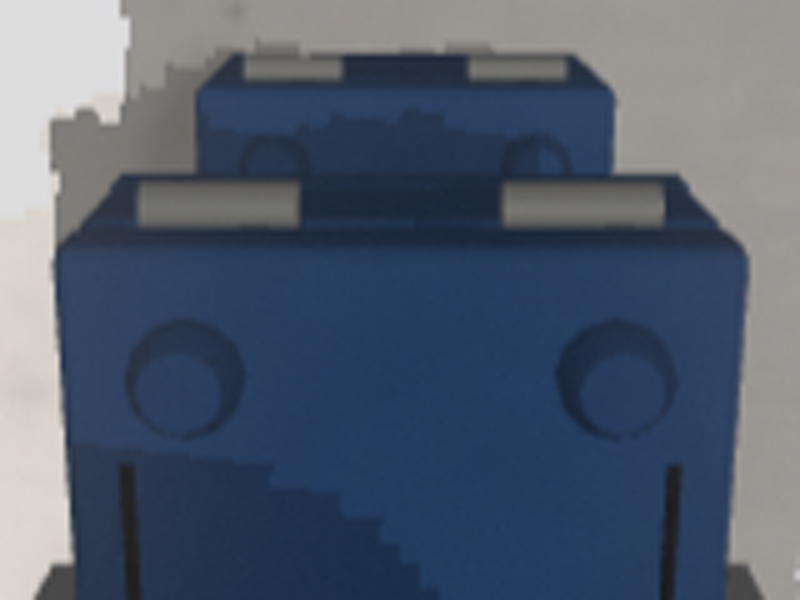

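servo_tool(
  series=[
    [[0.6,0.23,0.08],[0,0,0],1],
    [[1.3,0,0],[0,0,0],1],
    [[1.2,0,0],[0,0,0],1],
    [[0.6,0,0],[0,0,0],1],
    [[0.4,0,0],[0,0,0],1],
    [[0.2,0,0],[0,0,0],1],
    [[0,0,0],[0,0,0],1],
    [[0,0,0],[0,0,0],1],
  ],
)

```text
time: 24.88
tool_pos: [608.4, 138.9, 74.4]
eef_rot: [1.103, 1.274, -1.102]
contact_force: [-0.3, -0.1, -2.0]
width: 56.8
```

servo_tool(
  series=[
    [[0.2,0,0],[0,0,0],1],
    [[0.2,0,0],[0,0,0],1],
    [[0.1,0,0],[0,0,0],1],
    [[0.1,0,0],[0,0,0],1],
    [[0,0,0],[0,0,0],1],
    [[0,0,0],[0,0,0],1],
  ],
)

```text
time: 25.38
tool_pos: [608.2, 138.9, 68.3]
eef_rot: [1.102, 1.274, -1.102]
contact_force: [0.0, 0.9, -2.2]
width: 56.9
```

Run:
```python
from bl import *
V={n:cap(n) for n in ('scene','side','wrist')}
pickle.dump(V,open('v4.pkl','wb'))
s=r.get_state();print(s['tool_pos'],s['contact_force'])
ims=[]
for n in ('scene','side'):
    v=V[n];c=proj(v,[606,139,60])[0].astype(int);x0,y0=c-50
    ims.append(cv2.resize(v['color'][y0:y0+100,x0:x0+100],(400,400),interpolation=2))
cv2.imwrite('pics/f_1.png',np.hstack(ims));cv2.imwrite('pics/f_w.png',cv2.resize(V['wrist']['color'][140:260,200:360],None,fx=4,fy=4,interpolation=2))
```

```text
[608.277 138.891  68.374] [-0.508 -0.81  -2.309]
```

View pics/f_1.png

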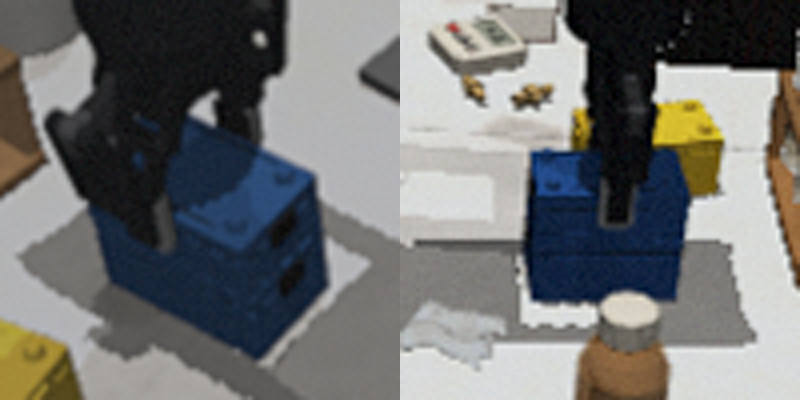

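View pics/f_w.png

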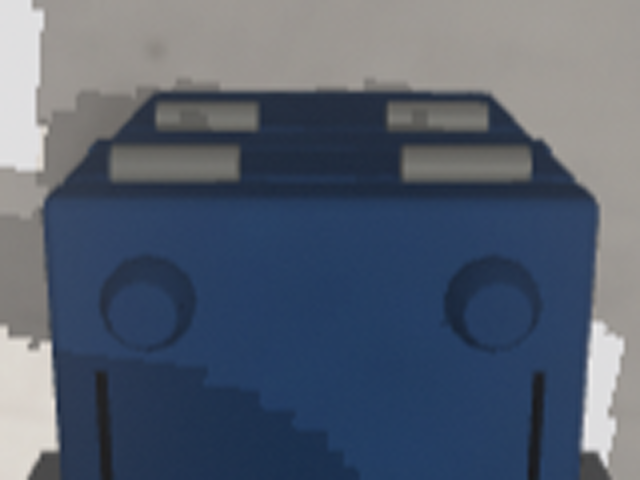

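servo_tool(
  series=[
    [[0.1,0,0],[0,0,0],1],
    [[0.1,0,0],[0,0,0],1],
    [[0.05,0,0],[0,0,0],1],
    [[0.05,0,0],[0,0,0],1],
    [[0,0,0],[0,0,0],1],
    [[0,0,0],[0,0,0],1],
  ],
)

```text
time: 26.03
tool_pos: [608.5, 138.9, 67.0]
eef_rot: [1.102, 1.273, -1.102]
contact_force: [-5.6, 0.0, 9.7]
width: 56.8
```

servo_tool(
  series=[
    [[0,0,0],[0,0,0],0.3],
    [[0,0,0],[0,0,0],0],
    [[0,0,0],[0,0,0],0],
    [[0,0,0],[0,0,0],0],
    [[0,0,0],[0,0,0],0],
    [[-1.0,0,0],[0,0,0],0],
    [[-2.5,0,0],[0,0,0],0],
    [[-3.5,0,0],[0,0,0],0],
    [[-2.0,-0.6,-0.1],[0,0,0],0],
    [[-1.0,-1.8,-0.3],[0,0,0],0],
    [[0,-2.8,-0.45],[0,0,0],0],
    [[0,-3.0,-0.5],[0,0,0],0],
    [[0,-3.0,-0.5],[0,0,0],0],
    [[0,-2.8,-0.45],[0,0,0],0],
    [[0,-1.6,-0.3],[0,0,0],0],
    [[0,-0.69,-0.11],[0,0,0],0],
    [[0,0,0],[0,0,0],0],
    [[0,0,0],[0,0,0],0],
  ],
)

```text
time: 27.53
tool_pos: [444.1, 142.4, 166.2]
eef_rot: [1.104, 1.272, -1.101]
contact_force: [0.3, -0.0, 0.3]
width: 85.5
```

Run:
```python
from bl import *
V={n:cap(n) for n in ('scene','side','wrist')}
pickle.dump(V,open('v5.pkl','wb'))
s=r.get_state();print(s['tool_pos'],s['contact_force'])
ims=[]
for n in ('scene','side'):
    v=V[n];im=v['color'].copy()
    outline(v,im,M['box_shallow'],606,139.3,.144,1,48);outline(v,im,M['spool'],443.3,142.3,0)
    c=proj(v,[606,139,60])[0].astype(int);x0,y0=c-60
    ims.append(cv2.resize(im[y0:y0+120,x0:x0+120],(400,400),interpolation=2))
cv2.imwrite('pics/g_1.png',np.hstack(ims))
im=V['wrist']['color'].copy();outline(V['wrist'],im,M['box_shallow'],606,139.3,.144,1,48);outline(V['wrist'],im,M['spool'],443.3,142.3,0)
cv2.imwrite('pics/g_w.png',im)
```

```text
[444.292 142.259 165.667] [-0.221 -0.03  -0.043]
```

View pics/g_1.png

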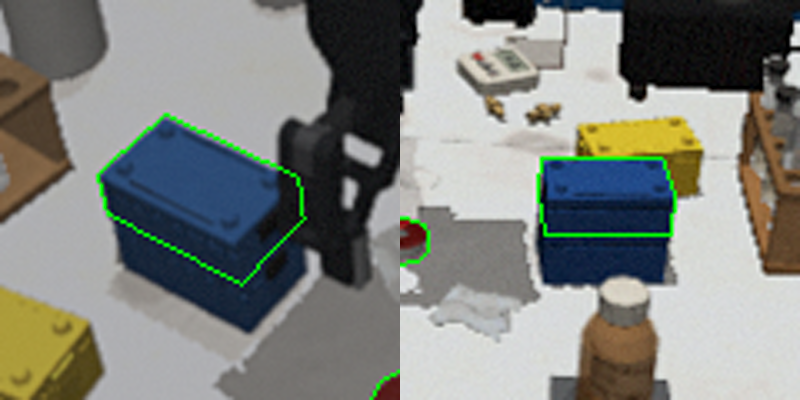

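View pics/g_w.png

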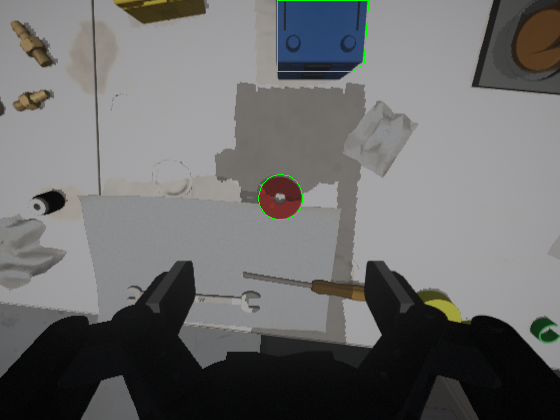

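servo_tool(
  series=[
    [[2.0,0,0],[0,0,0],0],
    [[3,0,0],[0,0,0],0],
    [[3,0,0],[0,0,0],0],
    [[3,0,0],[0,0,0],0],
    [[2.3,0,0],[0,0,0],0.2],
    [[1.2,0,0],[0,0,0],0.35],
    [[0.6,0,0],[0,0,0],0.4],
    [[0,0,0],[0,0,0],0.4],
    [[0,0,0],[0,0,0],0.4],
    [[0,0,0],[0,0,0],0.4],
  ],
)

```text
time: 28.52
tool_pos: [444.5, 142.5, 15.4]
eef_rot: [1.104, 1.272, -1.101]
contact_force: [-0.1, 0.5, -0.1]
width: 51.3
```

Run:
```python
from bl import *
V={n:cap(n) for n in ('scene','side','wrist')}
s=r.get_state();print(s['tool_pos'],s['contact_force'],s['width'])
ims=[]
for n in ('scene','side'):
    v=V[n];im=v['color'].copy()
    c=proj(v,[443,142,10])[0].astype(int);x0,y0=c-30
    ims.append(cv2.resize(im[y0:y0+60,x0:x0+60],(400,400),interpolation=2))
cv2.imwrite('pics/h_1.png',np.hstack(ims))
cv2.imwrite('pics/h_w.png',V['wrist']['color'])
```

```text
[444.205 142.499  15.454] [-0.952 -0.618  0.649] 51.17053070903136
```

View pics/h_1.png

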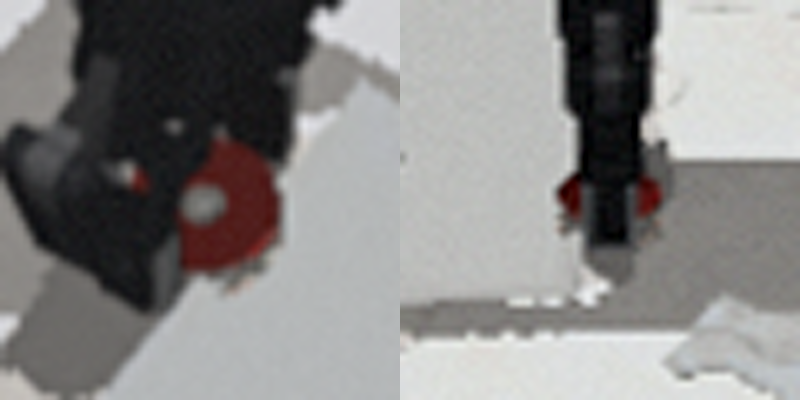

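View pics/h_w.png

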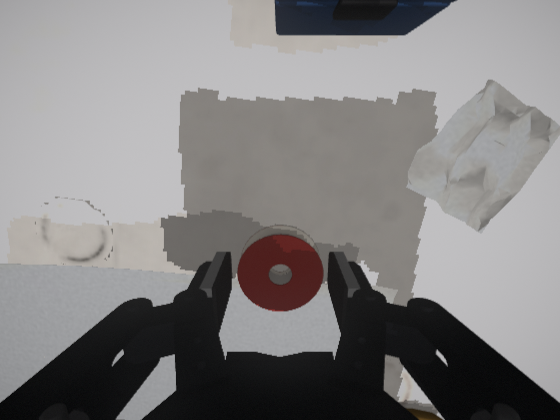

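Run:
```python
from bl import *
V=pickle.load(open('v5.pkl','rb'));v=V['side']
c=proj(v,[443,142,10])[0].astype(int);x0,y0=c-30
px=(x0+608/6.667-.5,y0+247/6.667-.5)
o,d=ray(v,px[1],px[0])
for Y in (120,115,110,105):
    P=o+d*(Y-o[1])/d[1];print(P)
```

```text
[606.645 120.     17.426]
[606.453 115.     20.777]
[606.262 110.     24.129]
[606.071 105.     27.481]
```

Run:
```python
from bl import *
V=pickle.load(open('v5.pkl','rb'));v=V['side']
c=proj(v,[443,142,10])[0].astype(int);x0,y0=c-30
px=(x0+208/6.667-.5,y0+247/6.667-.5)
o,d=ray(v,px[1],px[0])
for Y in (120,115,110,105):
    P=o+d*(Y-o[1])/d[1];print(P)
px=(x0+208/6.667-.5,y0+230/6.667-.5)
print(onz(v,px[1],px[0],2),)
```

```text
[446.062 120.      3.784]
[446.76  115.      7.211]
[447.458 110.     10.638]
[448.156 105.     14.066]
[444.055 134.871   2.   ]
```

servo_tool(
  series=[
    [[0.2,0,0],[0,0,0],0.4],
    [[0.15,0,0],[0,0,0],0.4],
    [[0,0,0],[0,0,0],0.4],
    [[0,0,0],[0,0,0],0.5],
    [[0,0,0],[0,0,0],1],
    [[0,0,0],[0,0,0],1],
    [[0,0,0],[0,0,0],1],
    [[0,0,0],[0,0,0],1],
    [[0,0,0],[0,0,0],1],
  ],
)

```text
time: 29.42
tool_pos: [443.1, 142.3, 11.5]
eef_rot: [1.102, 1.274, -1.103]
contact_force: [-3.5, -2.2, 9.2]
width: 38.9
```

Run:
```python
from bl import *
V={n:cap(n) for n in ('scene','side','wrist')}
pickle.dump(V,open('v6.pkl','wb'))
s=r.get_state();print(s['tool_pos'],s['contact_force'],s['width'])
ims=[]
for n in ('scene','side'):
    v=V[n];im=v['color'].copy()
    c=proj(v,[443,142,10])[0].astype(int);x0,y0=c-30
    ims.append(cv2.resize(im[y0:y0+60,x0:x0+60],(400,400),interpolation=2))
cv2.imwrite('pics/i_1.png',np.hstack(ims))
cv2.imwrite('pics/i_w.png',cv2.resize(V['wrist']['color'][200:360,180:380],None,fx=4,fy=4,interpolation=2))
```

```text
[443.115 142.305  11.52 ] [-3.233 -1.848  8.435] 39.11311987091831
```

View pics/i_1.png

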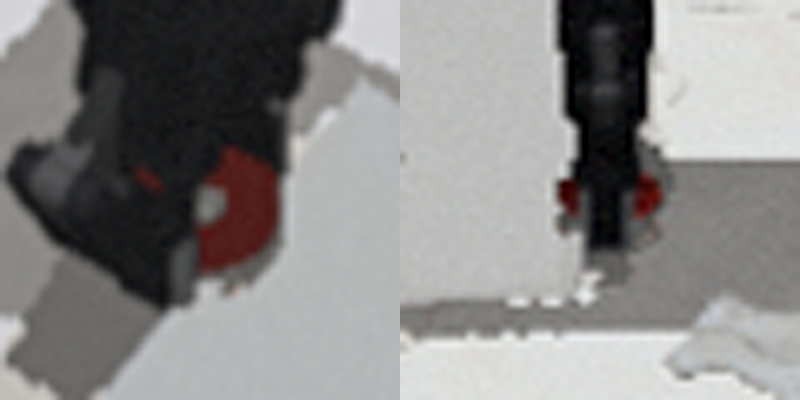

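View pics/i_w.png

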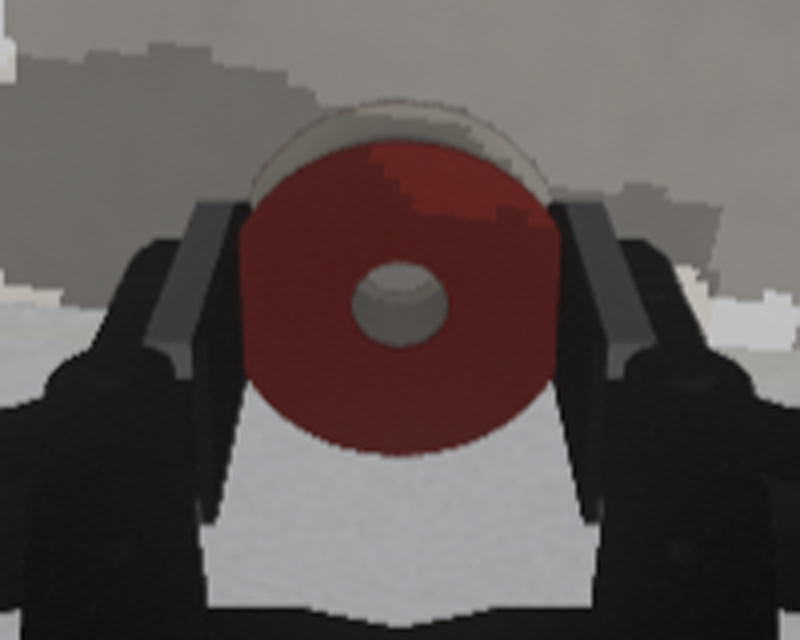

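servo_tool(
  series=[
    [[-0.5,0,0],[0,0,0],1],
    [[-1.5,0,0],[0,0,0],1],
    [[-2.5,0,0],[0,0,0],1],
    [[-3.0,0,0],[0,0,0],1],
    [[-2.5,0.2,0],[0,0,0],1],
    [[-1.0,0.8,0.13],[0,0,0],1],
    [[0,1.6,0.26],[0,0,0],1],
    [[0,2.6,0.43],[0,0,0],1],
    [[0,2.8,0.46],[0,0,0],1],
    [[0,2.8,0.46],[0,0,0],1],
    [[0,2.6,0.43],[0,0,0],1],
    [[0,1.6,0.26],[0,0,0],1],
    [[0,0.8,0.15],[0,0,0],1],
    [[0,0.26,0.06],[0,0,0],1],
    [[0,0,0],[0,0,0],1],
    [[0,0,0],[0,0,0],1],
  ],
)

```text
time: 30.9
tool_pos: [604.8, 139.3, 120.5]
eef_rot: [1.102, 1.275, -1.103]
contact_force: [-0.5, 0.4, -0.7]
width: 38.7
```

Run:
```python
from bl import *
V={n:cap(n) for n in ('scene','side','wrist')}
pickle.dump(V,open('v7.pkl','wb'))
s=r.get_state();print(s['tool_pos'],s['contact_force'],s['width'])
ims=[]
for n in ('scene','side'):
    v=V[n];im=v['color'].copy()
    outline(v,im,M['box_shallow'],606,139.3,.144,1,48);outline(v,im,M['spool'],606,139.3,0,1,110)
    c=proj(v,[606,139,90])[0].astype(int);x0,y0=c-50
    ims.append(cv2.resize(im[y0:y0+100,x0:x0+100],(400,400),interpolation=2))
cv2.imwrite('pics/j_1.png',np.hstack(ims))
cv2.imwrite('pics/j_w.png',cv2.resize(V['wrist']['color'][120:360,160:400],None,fx=2.5,fy=2.5,interpolation=2))
```

```text
[604.914 139.453 120.807] [-0.791 -0.201 -1.16 ] 39.12129370119386
```

View pics/j_1.png

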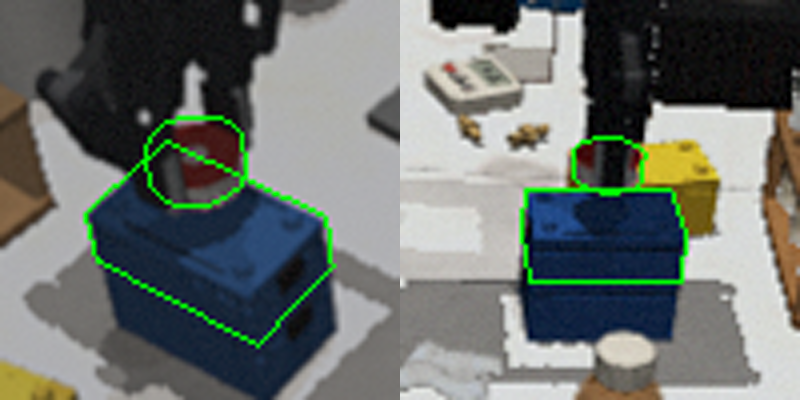

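View pics/j_w.png

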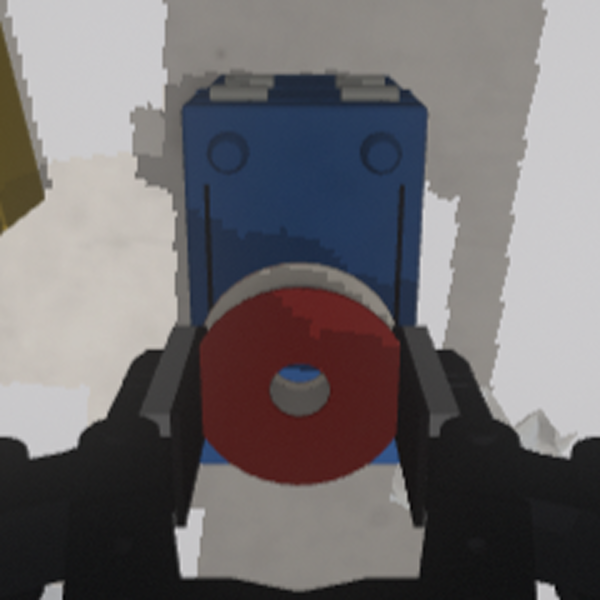

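servo_tool(
  series=[
    [[0.6,0.12,0],[0,0,0],1],
    [[0.9,0,0],[0,0,0],1],
    [[0.6,0,0],[0,0,0],1],
    [[0.3,0,0],[0,0,0],1],
    [[0.2,0,0],[0,0,0],1],
    [[0.1,0,0],[0,0,0],1],
    [[0.05,0,0],[0,0,0],1],
    [[0,0,0],[0,0,0],1],
    [[0,0,0],[0,0,0],1],
  ],
)

```text
time: 31.8
tool_pos: [607.2, 139.5, 93.6]
eef_rot: [1.103, 1.274, -1.102]
contact_force: [-1.3, -0.3, 3.6]
width: 39.1
```

Contact at the expected height. I'll release gently, rise clear, and check.

servo_tool(
  series=[
    [[0,0,0],[0,0,0],0.45],
    [[0,0,0],[0,0,0],0.35],
    [[0,0,0],[0,0,0],0.2],
    [[0,0,0],[0,0,0],0],
    [[0,0,0],[0,0,0],0],
    [[0,0,0],[0,0,0],0],
    [[-1.0,0,0],[0,0,0],0],
    [[-2.0,0,0],[0,0,0],0],
    [[-3.0,0,0],[0,0,0],0],
    [[-3.0,0,0],[0,0,0],0],
    [[-3.0,-1,0],[0,0,0],0],
    [[-2,-2,0],[0,0,0],0],
    [[0,-2.5,0],[0,0,0],0],
    [[0,-2,0],[0,0,0],0],
    [[0,-1,0],[0,0,0],0],
    [[0,0,0],[0,0,0],0],
    [[0,0,0],[0,0,0],0],
  ],
)

```text
time: 33.22
tool_pos: [523.2, 127.3, 233.9]
eef_rot: [1.103, 1.273, -1.101]
contact_force: [-0.6, -0.8, 0.1]
width: 85.5
```

Run:
```python
from bl import *
V={n:cap(n) for n in ('scene','side','wrist')}
pickle.dump(V,open('v8.pkl','wb'))
s=r.get_state();print(s['tool_pos'],s['contact_force'],s['width'])
ims=[]
for n in ('scene','side'):
    v=V[n];im=v['color'].copy()
    outline(v,im,M['box_shallow'],606,139.3,.144,1,48);outline(v,im,M['spool'],606,139.3,0,1,82)
    outline(v,im,M['bottle_tall'],618.3,-66.7,0,1,4);outline(v,im,M['jar'],628.5,-246.3,0,1,4);outline(v,im,M['bottle_short'],623.4,-156.5,0,1,4)
    c=proj(v,[615,0,60])[0].astype(int);x0,y0=c-95
    ims.append(cv2.resize(im[max(0,y0):y0+190,x0:x0+190],(400,400),interpolation=2))
cv2.imwrite('pics/k_1.png',np.hstack(ims))
im=V['wrist']['color'].copy();v=V['wrist']
outline(v,im,M['spool'],606,139.3,0,1,82);outline(v,im,M['box_shallow'],606,139.3,.144,1,48)
o=np.hstack([V['wrist']['color'][:300,180:400],im[:300,180:400]]);cv2.imwrite('pics/k_w.png',cv2.resize(o,None,fx=1.8,fy=1.8,interpolation=2))
```

```text
[523.658 127.255 233.243] [-0.25  -0.923 -0.126] 85.34793919641635
```

View pics/k_1.png

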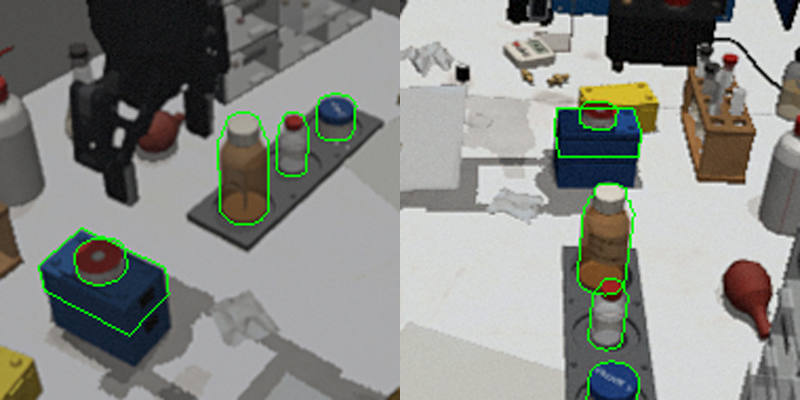

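View pics/k_w.png

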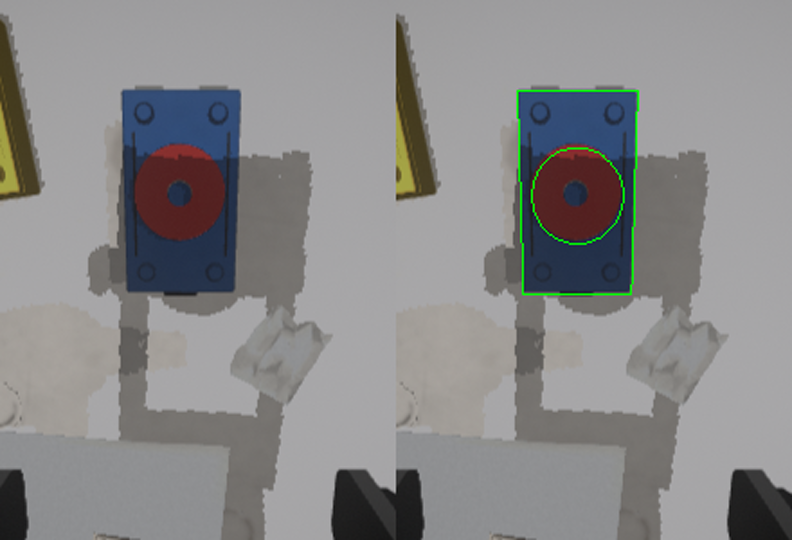

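Everything sits inside its predicted outline. The spool is within about 2 mm of the lid's middle, and the shallow box's outline at its home height matches. Handing in.

```bash
python3 -c "
from workcell import r
print(r.job_done())"
```

```text
the job is handed in; nothing more can be done
None
```

The job is done and handed in at about 33 s of the 104 s allowed; the hand-in gives no verdict.

- **Tray:** the tall amber bottle is in the well nearest the boxes, the short bottle in the middle well and the jar in the far well. Both bottles were held upright throughout. In the last scene and side pictures each one matched its predicted outline in its well to about 1–2 px.
- **Slide boxes:** I took the blue box with the latch as the deep one and left its yellow look-alike alone. Before lowering, the pictures showed the shallow box about 2.3 mm short along its length and 0.8 mm off sideways, so I corrected that first. It touched down 48 mm above its height on the table, which is the home height, and its outline matched there afterwards.
- **Spool:** it lies flat on the lid, about 2 mm from the middle in the wrist view. The fingers read 39 mm across it, although it is 44 mm wide. The pictures showed it centred and level in the jaws, so I carried on.

One early measurement disagreed. The outline fits of the boxes' yaw differed by up to 0.1 rad between cameras, so I measured both boxes by the lugs on their lids instead. No check failed at the end. The gripper was open, about 125 mm clear of the spool, with almost no force on it.

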